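Clear the mallet and close the ignition box

TASK

The mallet was left lying in the open grey ignition box: first clear it away, setting it down (not dropping it) with its head on the blue rubber mat. Then take the green cover out of its rack, lay it flat on the counter with its black rib up and let go, take it again by the rib, and put it into the box's mouth; press it down until it is fully home, flush with the rim. Leave the cover closed, the mallet on the mat, and don't disturb the tachometer, the red fuel cap or the yellow grease can.

Things in the scene. Friction and masses are not known exactly. Their poses are not given: they have to be found in the camera images.
- box: Fixed grey open-topped ignition box. Origin: centre of its underside, on the counter. Outside 132 (x) by 172 (y) mm, 60 mm high; walls 6 mm, so the mouth is 120 by 160 mm. A black ignition coil is fixed inside: 46 (x) by 80 (y) mm, centred 18 mm to +x of the origin, top 45 mm above the counter; the rest is open down to the 6 mm floor.
- seal (a joint): Orange seal frame just inside the box's mouth, all round (bars 8 mm wide and high), on which the cover rests. Value: how far it is pressed down (m): 0 at first (frame top 4 mm below the rim), 0.006 at its stop (10 mm below the rim, so that the cover is flush). It sits tight: moves only under about 10 N and stays where pressed.
- mallet: Mallet, 0.22 kg, black rubber head, pale ash handle. Origin: centre of the head, a cylinder 52 mm across, 85 mm long, along y. Round handle 22 mm thick along -x, its end 174 mm from the origin; balances 20 to 25 mm from the origin on the handle side. At first it lies level, head on the coil, handle resting on the box's -x rim and sticking out past it.
- mat: Blue rubber mat, 240 by 240 mm, 4 mm thick, fixed on the counter, to the left or right of the box. Origin: centre of its underside. The mallet's head belongs on it; the handle may overhang.
- cover: Green cover plate, 0.28 kg: 112 (x) by 152 (y) by 10 mm; either way round fits the box, 4 mm of play all round. Origin: centre of its underside; z out of the top face, on which a centred black rib runs along y: 90 mm long, 14 wide, 28 high. At first it stands on a long edge in the rack, z level towards the rack's +x (leaning up to 5 deg), its -x edge uppermost, 120 mm above the counter.
- rack: Low fixed rack, 60 (x) by 190 (y) mm, on the other side of the box from the mat. Origin: centre of its underside. Two plywood walls along y, 45 mm high, 12 mm thick, leave a 13 mm slot over a floor 8 mm above the counter, in which the cover stands on edge. The counter beyond it (further from the robot, beside the box) is free.
- tachometer: Round aluminium tachometer housing, 86 mm in diameter, 58 mm high, loose, standing beyond the mat; origin: centre of its underside. To be left alone.
- fuel_cap: Red enamel fuel tank cap, 72 mm in diameter, 41 mm high, loose, lying beyond the mat; origin: centre of its underside. To be left alone.
- grease: Yellow grease can, 64 mm in diameter, 85 mm high, loose, standing beyond the box; origin: centre of its underside. To be left alone.
Mind the look-alikes: they are no part of the job. Of the things that look like the cover, the middle-sized one is meant. There is more than one size of the box; the job needs the larger.

How it is judged:
By the outcome, as a careful person would: the job done as asked, in the order asked, and still so for the second after the job is handed in, with the robot touching nothing.
It also fails if it takes over 72 s, if anything falls off the work surface, if the arm or the gripper's body presses on something with over 40 N, if the wrist force passes 120 N, or if a joint passes its speed limit or range.

ROBOT

A 7-joint arm with a two-finger parallel gripper is mounted at the origin on the work surface. World frame = base frame: x ahead of the robot, y to its left, z up, the work surface at z = 0. Lengths are in m, angles in rad, forces in N, time in s.
With the tool pointing down it reaches from about 0.425 to 1.025 m from the base axis. Payload 9.4 kg.
Tool frame: the origin (TCP) lies on the mounting face of the last link; the fingertips stand manip.nose_length ahead of it and the grasp point (between the pads) lies 167 mm ahead of it (manip.nose_length is the distance from the TCP to the fingertips, in m); y points along the fingers, z is the direction in which the jaws open and shut, and the axes are right-handed (so a half turn about y gives the same grasp; the last joint's range is limited). The gripper opens to 93 mm and grips with 3 to 60 N. Pads are 15 mm wide; open, the fingers measure 128 mm over their backs; the gripper's body (75 mm by 188 mm) begins 65 mm behind the grasp point.
Start: joints at [-1.387, 0.599, -0.003, 1.599, 0.002, 0.943, -0.08], TCP at [0.187, 0.7, 0.405] pointing down, gripper open.
Joint ranges: [-2.57, 2.57], [-0.35, 1.97], [-1.29, 1.29], [0.11, 2.56], [-1.05, 4.19], [0.11, 1.86], [-2.63, 2.63]. Speed limits (rad/s): [2.22, 2.22, 3.01, 3.01, 3.14, 3.14, 3.14].

INTERFACE

Orientations are given as a unit quaternion [w, x, y, z].
In Python, from station import manip gives the robot as it stands. The module is installed in compiled form; this text tells all that it offers.
- The arm moves only by the shell command python3 -m handwheel 'ROWS' [OPENING] [FORCE]. ROWS is JSON, a list of rows, each an object with "translation": the shift along the tool's x, y, z in m, a list of three; "delta_rot": the turn, a rotation vector about the tool's x, y, z in degrees, a list of three. In form: [{"translation": [x, y, z], "delta_rot": [wx, wy, wz]}, ...]. A call has 1 to 20 rows; each row is the pose to reach, as a shift and turn from the pose commanded when the call began, along the tool's axes at that moment; what a row does not reach only later rows make up. A row lasts 1/10 s, in which the tool goes at most 50 mm and 8.59 degrees, less where a joint would pass 70% of its speed; a pose out of reach is approached as far as the arm can. A call with a gripper value outside its range is refused whole. OPENING is the opening, from -1 (shut) to 1 (fully open), set as the call begins (- or left out, the last holds). The fingers move at their own pace and stop on an object; FORCE is the grip in N (left out, the last holds). Time passes only in rows, so rows that repeat a pose let the fingers close. It gives the time, the measured TCP pose, the force and the opening at its end, in the units of the state.
- manip.observe(): the state, without advancing time (a new reading comes with each control period).
- manip.get_image(name): name is "scene" or "top" or "wrist"; returns (picture, depth): 384x512x3 uint8, blue, green, red; 384x512 float32, m along the optical axis (not along the pixel's ray), 0 where there is no reading.
- manip.camera_model(name): a dict with "mtx" (3x3 intrinsics, pixels), "rvec" (rotation vector, rad) and "tvec" (3), from world to camera coordinates, as OpenCV has them. Camera axes: x right, y down, z forward; pixel columns grow to the right and rows downward; lengths in m; the calibration is good to about 2 mm. The wrist camera is an equidistant fisheye: a pixel r from the principal point sees the ray r / f radians off the axis. A picture is of the moment at which its call begins: read the wrist's pose just before it. camera_model takes no time and is no camera call; for the wrist camera it gives the pose at the moment of the call.
- manip.finish_job(): hands the job in, once; it reports no verdict.
The state is a dict: "t": time; "q": joint angles; "joint_velocities": joint speeds; "tau": joint torques, N m; "position": TCP position; "tcp_rot": TCP orientation; "wrist_force": force on the tool from outside, world axes, zero at the start; "ft_torque": the same for the moment, N m; "gripper_width": finger opening in m.
Only numpy, scipy, OpenCV 4.12 (cv2) and the standard library are available. Lean on these libraries where they do the work, as an engineer would, in place of code of your own. Each camera call takes 0.05 s, during which the arm holds its last target. There are 200 camera calls.

## Working session

There is one attempt and no reset: what is moved stays moved. The work goes in short steps, Python scripts to look and compute and a shell command to move; the robot and the scene stay as the last step left them, time stands still between calls to the robot, and variables do not carry over. Pictures are saved under pics/ and viewed, about 8 in all and at most 12, crops included, and the job is handed in when it is done.

```bash
mkdir -p pics; ls; python3 - <<'E'
from station import manip
import cv2,numpy as np
np.set_printoptions(precision=4,suppress=True)
s=manip.observe(); print({k:np.round(v,4) for k,v in s.items()}, manip.nose_length)
for n in("scene","top"):
    i,d=manip.get_image(n); cv2.imwrite(f"pics/{n}0.png",i); np.savez(f"pics/{n}0.npz",i=i,d=d,**manip.camera_model(n)); print(manip.camera_model(n))
E
```

```text
pics
{'t': np.float64(0.0), 'q': array([-1.3867,  0.6001, -0.0026,  1.6001,  0.0018,  0.9429, -0.0798]), 'joint_velocities': array([ 0.    ,  0.    , -0.0002,  0.0002,  0.001 ,  0.0017,  0.0002]), 'tau': array([ -0.0021, -76.5075,   1.4964, -25.237 ,  -0.0525,   0.0167,
         0.0001]), 'position': array([0.1869, 0.7003, 0.4039]), 'tcp_rot': array([-0.7006,  0.7017, -0.092 ,  0.0919]), 'wrist_force': array([0.0944, 0.0079, 0.1341]), 'ft_torque': array([0.0169, 0.0386, 0.0155]), 'gripper_width': np.float64(0.0932)} 0.1861
{'mtx': array([[421.7614,   0.    , 248.991 ],
       [  0.    , 421.7614, 191.9067],
       [  0.    ,   0.    ,   1.    ]]), 'rvec': array([ 1.9161,  1.3626, -0.6398]), 'tvec': array([-0.2682, -0.2558,  1.884 ])}
{'mtx': array([[479.8629,   0.    , 253.0313],
       [  0.    , 479.8629, 178.275 ],
       [  0.    ,   0.    ,   1.    ]]), 'rvec': array([ 2.1938, -2.1831,  0.077 ]), 'tvec': array([0.0911, 0.5475, 1.4768])}
```

View pics/scene0.png

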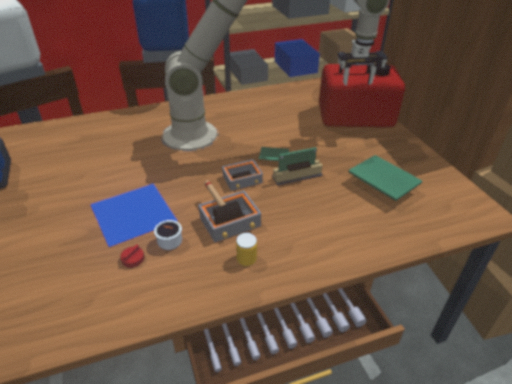

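View pics/top0.png

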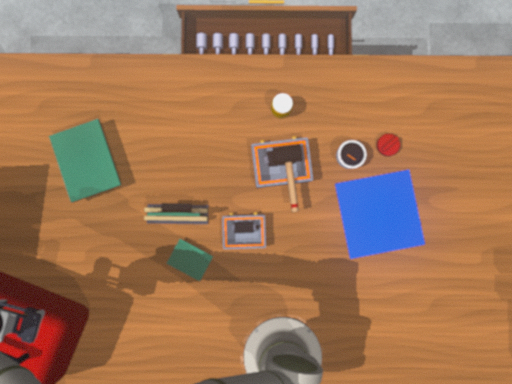

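The scene view shows the mat, tachometer and cap on the left, the box with the mallet in the middle, the rack with the cover to its right, and decoys (a small box, a small and a large green plate). In the top view (up = +x, left = +y) the big box is at (282,162), the mallet handle ends at (294,210), the cover/rack is at (176,213), the mat at (380,214), and the free counter is around (180,150).

```bash
cat > h.py <<'E'
import numpy as np,cv2
from station import manip
np.set_printoptions(precision=4,suppress=True)
def load(f): return np.load(f)
def cloud(D):
    d=D['d'];K=D['mtx'];R=cv2.Rodrigues(D['rvec'])[0]
    v,u=np.mgrid[:d.shape[0],:d.shape[1]]
    P=np.stack([(u-K[0,2])/K[0,0]*d,(v-K[1,2])/K[1,1]*d,d],-1)
    return (P-D['tvec'].ravel())@R
def ray(D,uv,z):
    K=D['mtx'];R=cv2.Rodrigues(D['rvec'])[0]
    r=R.T@np.linalg.solve(K,np.array([uv[0],uv[1],1.]));c=-R.T@D['tvec'].ravel()
    return c+r*(z-c[2])/r[2]
def shot(n,tag):
    M=manip.camera_model(n);i,d=manip.get_image(n);np.savez(f"pics/{tag}.npz",i=i,d=d,**M);return load(f"pics/{tag}.npz")
def mask(D,name):
    h,s,v=cv2.split(cv2.cvtColor(D['i'],cv2.COLOR_BGR2HSV).astype(int))
    return {'blue':(h>105)&(h<130)&(s>150),'green':(h>60)&(h<95)&(s>90),'orange':(h>4)&(h<16)&(s>150)&(v>130),
     'red':((h<4)|(h>175))&(s>170),'yellow':(h>20)&(h<32)&(s>150),'ash':(h>8)&(h<25)&(v>165)&(s<150)}[name].astype(np.uint8)
E
python3 - <<'E'
from h import *
D=load('pics/top0.npz');P=cloud(D)
for n in('blue','green','orange','red','ash'):
    N,L,st,c=cv2.connectedComponentsWithStats(mask(D,n))
    for k in range(1,N):
        if st[k,4]<25 or st[k,1]<60: continue
        m=(L==k);q=P[m];r=cv2.minAreaRect(q[:,:2].astype(np.float32))
        print(n,st[k],'med',np.median(q,0),'zr',np.percentile(q[:,2],[5,95]),'rect',np.round(r[0],4),np.round(r[1],4),round(r[2],1))
v=[(150,205),(150,213),(150,219),(176,205),(176,208),(176,213),(176,219),(282,104),(352,150),(290,155),(294,205),(292,180),(30,340),(230,100)]
for u,w in v: print((u,w),P[w,u],D['i'][w,u])
E
```

```text
blue [ 336  171   88   87 5574] med [ 0.4384 -0.3022  0.0033] zr [-0.0021  0.0088] rect [ 0.4132 -0.1686] [0.2344 0.5101] 11.0
green [  51  120   69   81 3470] med [0.5973 0.6066 0.054 ] zr [0.0486 0.0592] rect [0.5879 0.4026] [0.6242 0.2496] 86.9
green [151 213  48   2  81] med [0.436  0.3249 0.1201] zr [0.1141 0.1248] rect [0.4371 0.3209] [0.003 0.137] 0.3
green [176 240  35  19 181] med [0.3313 0.2918 0.0291] zr [0.0241 0.0336] rect [0.3582 0.2002] [0.0844 0.2567] 22.5
orange [26 69 21 13 65] med [0.869  0.7892 0.0009] zr [-0.0043  0.006 ] rect [0.8676 0.7906] [0.0354 0.0592] 36.4
orange [257 105  14  10  40] med [ 0.7667  0.0566 -0.001 ] zr [-0.006   0.0044] rect [0.7714 0.0608] [0.0388 0.0302] 79.0
orange [255 141  55  43 375] med [0.6037 0.0089 0.0552] zr [0.0115 0.0608] rect [0.554  0.0169] [0.1947 0.1862] 6.9
orange [ 46 175  15  17  58] med [ 0.5273  0.7186 -0.0002] zr [-0.0048  0.0048] rect [0.5329 0.7215] [0.0399 0.0491] 32.3
orange [243 177  13  12  42] med [ 0.5334  0.1064 -0.0014] zr [-0.0071  0.005 ] rect [0.5344 0.102 ] [0.0412 0.0281] 63.1
orange [241 193  47  29 291
[... 6030 characters left out ...]
.0523 -0.0309] [0.0382 0.0233] 82.7
(150, 205) [0.4625 0.4149 0.0091] [92 84 96]
(150, 213) [0.4382 0.3908 0.1214] [118 139  92]
(150, 219) [0.4196 0.4064 0.0458] [129 173 197]
(176, 205) [0.4622 0.3238 0.073 ] [51 57 70]
(176, 208) [0.4532 0.3239 0.0711] [55 60 72]
(176, 213) [0.4386 0.3158 0.1213] [109 136  83]
(176, 219) [0.4201 0.3265 0.0512] [135 180 205]
(282, 104) [0.7671 0.0078 0.0844] [237 235 236]
(352, 150) [ 0.6324 -0.2075  0.0568] [60 62 75]
(290, 155) [ 0.6113 -0.0151  0.0976] [57 63 81]
(294, 205) [ 0.4637 -0.0279  0.0851] [ 44  54 203]
(292, 180) [ 0.5382 -0.0223  0.0825] [119 160 209]
(30, 340) [0.1385 0.6206 0.3498] [76 67 64]
(230, 100) [0.7969 0.1681 0.0051] [ 77 128 190]
```

```bash
python3 - <<'E'
from h import *
D=load('pics/top0.npz')
c=cv2.resize(D['i'][125:260,135:325],None,fx=4,fy=4,interpolation=cv2.INTER_CUBIC); cv2.imwrite('pics/c1.png',c)
E
```

```text
(no output)
```

View pics/c1.png

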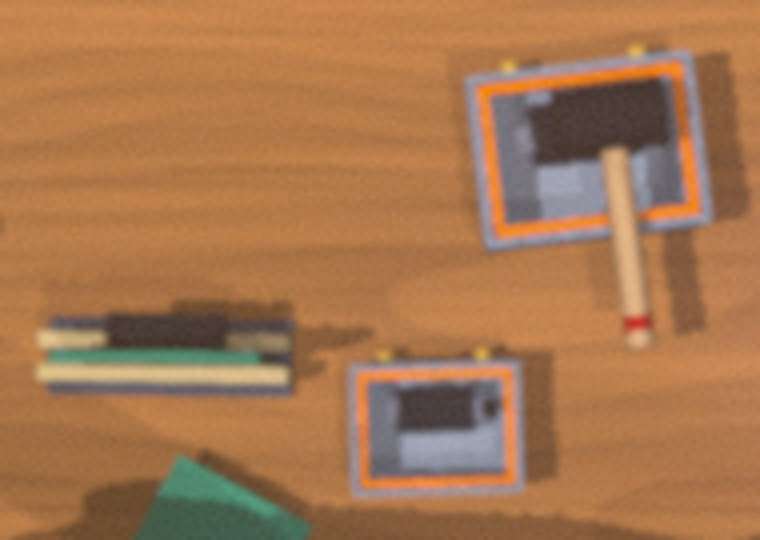

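The crop shows the box rim corners at about (467,76), (690,52), (712,218), (490,248). The mallet head is (533–668, 85–160), the handle ends at (638,345), the cover's top edge runs (48,357)–(260,357), the rib is (107–225, 315–347), and the rack walls lie either side.

```bash
python3 - <<'E'
from h import *
D=load('pics/top0.npz');P=cloud(D)
f=lambda x,y,z:ray(D,(x/4+135-.375,y/4+125-.375),z)[:2]
b=[f(*c,.06) for c in((467,76),(690,52),(712,218),(490,248))]
print('box',b,np.mean(b,0),'edges',[np.linalg.norm(b[i]-b[i-1]) for i in range(4)])
e=b[0]-b[1]+b[3]-b[2];print('yaw of y axis',np.degrees(np.arctan2(-e[0],e[1])))
h=[f(*c,z) for c,z in(((600,122),.09),((615,150),.082),((638,345),.082),((533,120),.071),((668,120),.071))];print('mallet',h,np.degrees(np.arctan2(*(h[1]-h[2])[::-1])))
print('cover top ends',f(48,357,.12),f(260,357,.12),'rib',f(107,330,.078),f(225,330,.078),'rib outer',f(166,315,.078),'walls',f(38,338,.045),f(292,330,.045),f(38,372,.045),f(292,372,.045))
m=mask(D,'blue');N,L,st,c=cv2.connectedComponentsWithStats(m);k=1+np.argmax(st[1:,4]);r=cv2.minAreaRect(np.argwhere(L==k)[:,::-1].astype(np.float32));bp=cv2.boxPoints(r)
q=[ray(D,x,.004)[:2] for x in bp];print('mat',np.array(q),np.mean(q,0))
# handle line from depth
w=(P[...,2]>.066)&(P[...,2]<.1)&(P[...,0]<.57)&(P[...,0]>.42)&(np.abs(P[...,1])<.08)
x=P[w];print(len(x),np.polyfit(x[:,0],x[:,1],1),x[:,0].min(),x[:,2].mean())
w=(P[...,2]>.075)&(P[...,0]>.57)&(P[...,0]<.66)&(np.abs(P[...,1])<.1)
x=P[w];print(len(x),cv2.minAreaRect(x[:,:2].astype(np.float32)),x.mean(0),np.percentile(x[:,2],[50,95]))
E
```

```text
box [array([0.6499, 0.0994]), array([ 0.6692, -0.0704]), array([ 0.5426, -0.0867]), array([0.519 , 0.0814])] [0.5952 0.0059] edges [np.float64(0.13217106665825165), np.float64(0.17088259018965743), np.float64(0.12770103317530196), np.float64(0.1696932752674349)]
yaw of y axis 7.233855363261909
mallet [array([0.6118, 0.0003]), array([ 0.5917, -0.0115]), array([ 0.4464, -0.0286]), array([0.6152, 0.0495]), array([ 0.6158, -0.0523])] 6.69263848556591
cover top ends [0.4357 0.4008] [0.4364 0.2478] rib [0.4556 0.3664] [0.456  0.2786] rib outer [0.467  0.3227] walls [0.4495 0.425 ] [0.4565 0.2318] [0.4237 0.4245] [0.4246 0.2314]
mat [[ 0.5315 -0.1653]
 [ 0.579  -0.3968]
 [ 0.3473 -0.4391]
 [ 0.301  -0.2099]] [ 0.4397 -0.3028]
314 [ 0.1336 -0.0916] 0.4459487762041672 0.07851839627358544
515 ((0.6059557795524597, -0.010799109935760498), (0.0716022327542305, 0.08475659787654877), 8.112805366516113) [ 0.6123 -0.0092  0.09  ] [0.0912 0.0984]
```

```bash
cat >> h.py <<'E'
from scipy.spatial.transform import Rotation as Ro
def pose(s=None):
    s=s or manip.observe();q=np.array(s['tcp_rot']);return np.array(s['position']),Ro.from_quat(q[[1,2,3,0]])
def want(g,a,jaw):
    "grasp point g (world), approach a, jaw axis -> translation & delta_rot in current tool axes (jaw sign: nearer)"
    p,R=pose();a=np.array(a,float)/np.linalg.norm(a);z=np.array(jaw,float);z-=a*(a@z);z/=np.linalg.norm(z)
    for s in(1,-1):
        W=Ro.from_matrix(np.stack([np.cross(a,s*z),a,s*z],1))
        print('jawsign',s,'trans',R.inv().apply(np.array(g)-.167*a-p),'rot',np.degrees((R.inv()*W).as_rotvec()))
def st():
    s=manip.observe();p,R=pose(s);print('t',s['t'],'grasp',p+.167*R.as_matrix()[:,1],'q',np.array(s['q']),'F',np.array(s['wrist_force']),'w',s['gripper_width']);print(R.as_matrix())
E
python3 - <<'E'
from h import *
st(); y=np.radians(7.6)
g=np.array([.618,-.009])-.042*np.array([np.cos(y),np.sin(y)]);print(g)
want([*g,.20],[0,0,-1],[-np.sin(y),np.cos(y),0])
E
```

```text
t 0.1 grasp [0.1868 0.7001 0.2369] q [-1.3867  0.6001 -0.0025  1.6     0.0018  0.9429 -0.0798] F [ 0.4676 -0.1436 -1.126 ] w 0.09316328775336923
[[ 0.9662 -0.0002  0.2578]
 [-0.2578 -0.0014  0.9662]
 [ 0.0002 -1.     -0.0014]]
[ 0.5764 -0.0146]
jawsign 1 trans [ 0.5606  0.0379 -0.5903] rot [  0.0825 -22.5384  -0.0066]
jawsign -1 trans [ 0.5606  0.0379 -0.5903] rot [  0.0092 157.4615   0.1148]
```

```bash
python3 -m handwheel '[{"translation":[0,-0.05,0],"delta_rot":[0,0,0]},{"translation":[0.2,0,-0.21],"delta_rot":[0,-8,0]},{"translation":[0.56,0,-0.59],"delta_rot":[0,-22.5,0]},{"translation":[0.56,0,-0.59],"delta_rot":[0,-22.5,0]},{"translation":[0.56,0,-0.59],"delta_rot":[0,-22.5,0]},{"translation":[0.56,0,-0.59],"delta_rot":[0,-22.5,0]},{"translation":[0.56,0,-0.59],"delta_rot":[0,-22.5,0]},{"translation":[0.56,0,-0.59],"delta_rot":[0,-22.5,0]},{"translation":[0.56,0,-0.59],"delta_rot":[0,-22.5,0]},{"translation":[0.56,0,-0.59],"delta_rot":[0,-22.5,0]},{"translation":[0.56,0,-0.59],"delta_rot":[0,-22.5,0]},{"translation":[0.56,0,-0.59],"delta_rot":[0,-22.5,0]},{"translation":[0.56,0,-0.59],"delta_rot":[0,-22.5,0]},{"translation":[0.56,0,-0.59],"delta_rot":[0,-22.5,0]},{"translation":[0.56,0,-0.59],"delta_rot":[0,-22.5,0]},{"translation":[0.56,0,-0.59],"delta_rot":[0,-22.5,0]},{"translation":[0.56,0,-0.59],"delta_rot":[0,-22.5,0]},{"translation":[0.56,0,-0.59],"delta_rot":[0,-22.5,0]}]' 0.1 40
python3 - <<'E'
from h import *
st()
D=shot('wrist','w1');cv2.imwrite('pics/w1.png',D['i']);print(D['mtx'],D['rvec'].ravel(),D['tvec'].ravel())
y=np.radians(7.6);g=np.array([.618,-.009])-.042*np.array([np.cos(y),np.sin(y)])
want([*g,.074],[0,0,-1],[-np.sin(y),np.cos(y),0])
E
```

```text
t: 1.9
position: [0.5773, -0.0193, 0.4042]
tcp_rot: [-0.705, 0.706, 0.045, -0.044]
wrist_force: [0.4, 0.0, -0.3]
gripper_width: 0.0512
t 1.9 grasp [ 0.5774 -0.0197  0.2372] q [-0.0737  0.4228  0.0117  1.9447 -0.0037  0.7739  1.6362] F [ 0.4257  0.0375 -0.2696] w 0.05122645869042146
[[ 0.9921  0.0003 -0.1254]
 [ 0.1254 -0.0022  0.9921]
 [ 0.0001 -1.     -0.0022]]
[[297.3186   0.     255.934 ]
 [  0.     297.3186 192.7547]
 [  0.       0.       1.    ]] [-1.9543 -2.2172 -0.285 ] [ 0.0932 -0.582   0.2435]
jawsign 1 trans [-0.0005  0.1631  0.0052] rot [ 0.1231 -0.4152 -0.0091]
jawsign -1 trans [-0.0005  0.1631  0.0052] rot [  0.0143 179.5847   0.1929]
```

View pics/w1.png

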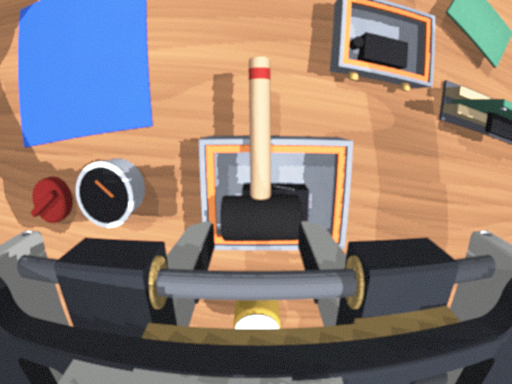

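The wrist view shows the handle from (260,60) to (261,195), the head at (265,215), and the fingers either side with the jaw centre at about x=257, so it's well aligned. I'll cast those points as a check.

```bash
cat >> h.py <<'E'
def fray(D,uv,z):
    K=D['mtx'];R=cv2.Rodrigues(D['rvec'])[0];x,y=(uv[0]-K[0,2])/K[0,0],(uv[1]-K[1,2])/K[1,1];t=np.hypot(x,y)
    r=R.T@np.array([x/t*np.sin(t),y/t*np.sin(t),np.cos(t)]);c=-R.T@D['tvec'].ravel();return (c+r*(z-c[2])/r[2])[:2]
E
python3 - <<'E'
from h import *
D=load('pics/w1.npz')
a,b=fray(D,(260,58),.075),fray(D,(261,190),.08);print(a,b,np.degrees(np.arctan2(*(b-a)[::-1])),a+.174*(b-a)/np.linalg.norm(b-a))
bx=np.array([fray(D,c,.06) for c in((199,139),(353,139),(346,249),(205,250))]);print(bx,bx.mean(0))
print('mat',[fray(D,c,.004) for c in((147,0),(152,126),(24,146))],'tach',fray(D,(103,193),.058),'rackcorner',fray(D,(444,82),.045))
E
```

```text
[ 0.4471 -0.0331] [ 0.5843 -0.0146] 7.689505931971971 [ 0.6195 -0.0098]
[[ 0.5403 -0.0888]
 [ 0.5173  0.0817]
 [ 0.6507  0.1011]
 [ 0.6725 -0.0714]] [0.5952 0.0057]
mat [array([ 0.3589, -0.1971]), array([ 0.5346, -0.165 ]), array([ 0.5775, -0.3986])] tach [ 0.618  -0.2082] rackcorner [0.4197 0.204 ]
```

```bash
python3 -m handwheel '[{"translation":[0,0.05,0.004],"delta_rot":[0,0,0]},{"translation":[0,0.09,0.004],"delta_rot":[0,0,0]},{"translation":[0,0.13,0.004],"delta_rot":[0,0,0]},{"translation":[0,0.15,0.004],"delta_rot":[0,0,0]},{"translation":[0,0.163,0.004],"delta_rot":[0,0,0]},{"translation":[0,0.163,0.004],"delta_rot":[0,0,0]}]'
python3 -m handwheel '[{"translation":[0,0,0],"delta_rot":[0,0,0]},{"translation":[0,0,0],"delta_rot":[0,0,0]},{"translation":[0,0,0],"delta_rot":[0,0,0]},{"translation":[0,0,0],"delta_rot":[0,0,0]},{"translation":[0,0,0],"delta_rot":[0,0,0]},{"translation":[0,0,0],"delta_rot":[0,0,0]}]' -1 40
python3 -m handwheel '[{"translation":[0,-0.02,0],"delta_rot":[0,0,0]},{"translation":[0,-0.05,0],"delta_rot":[0,0,0]},{"translation":[0,-0.09,0],"delta_rot":[0,0,0]},{"translation":[0,-0.11,0],"delta_rot":[0,0,0]},{"translation":[0,-0.11,0],"delta_rot":[0,0,0]}]'
python3 - <<'E'
from h import *
st()
D=shot('wrist','w2');P=D['d'];cv2.imwrite('pics/w2.png',D['i'])
y=np.radians(7.6);u=np.array([np.cos(y),np.sin(y)])
want([*(np.array([.465,-.30])-.042*u),.036],[0,0,-1],[-np.sin(y),np.cos(y),0])
E
```

```text
t: 2.55
position: [0.5749, -0.0091, 0.2404]
tcp_rot: [0.706, -0.705, -0.046, 0.048]
wrist_force: [-0.3, -0.2, 0.0]
gripper_width: 0.0511
t: 3.15
position: [0.5756, -0.0104, 0.2426]
tcp_rot: [-0.705, 0.706, 0.047, -0.046]
wrist_force: [-0.3, -1.9, 7.2]
gripper_width: 0.0211
t: 3.65
position: [0.5758, -0.0099, 0.3545]
tcp_rot: [0.706, -0.706, -0.048, 0.045]
wrist_force: [-0.3, 0.4, -2.3]
gripper_width: 0.0213
t 3.65 grasp [ 0.5766 -0.0098  0.1875] q [-0.0841  0.4829  0.0041  1.9966 -0.0033  0.6571  1.6247] F [-0.2607  0.4349 -2.2512] w 0.02126798118260252
[[ 0.9913  0.0049 -0.1315]
 [ 0.1315  0.0005  0.9913]
 [ 0.0049 -1.     -0.0001]]
jawsign 1 trans [-0.19    0.1493 -0.2731] rot [-0.0002 -0.0375  0.146 ]
jawsign -1 trans [-0.19    0.1493 -0.2731] rot [ -0.2293 179.9623  -0.0003]
```

View pics/w2.png

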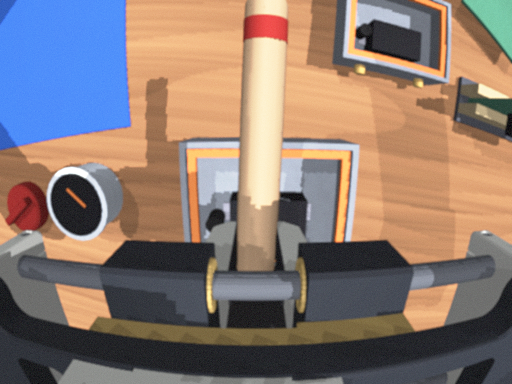

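The handle is held centred (about x=262) and the mallet is clear of the box. Next is the mat.

```bash
python3 -m handwheel '[{"translation":[-0.03,0,-0.03],"delta_rot":[0,0,0]},{"translation":[-0.06,0,-0.07],"delta_rot":[0,0,0]},{"translation":[-0.09,0,-0.11],"delta_rot":[0,0,0]},{"translation":[-0.12,0,-0.15],"delta_rot":[0,0,0]},{"translation":[-0.14,0,-0.19],"delta_rot":[0,0,0]},{"translation":[-0.16,0,-0.23],"delta_rot":[0,0,0]},{"translation":[-0.18,0.02,-0.26],"delta_rot":[0,0,0]},{"translation":[-0.19,0.05,-0.273],"delta_rot":[0,0,0]},{"translation":[-0.19,0.08,-0.273],"delta_rot":[0,0,0]},{"translation":[-0.19,0.1,-0.273],"delta_rot":[0,0,0]},{"translation":[-0.19,0.12,-0.273],"delta_rot":[0,0,0]},{"translation":[-0.19,0.13,-0.273],"delta_rot":[0,0,0]},{"translation":[-0.19,0.14,-0.273],"delta_rot":[0,0,0]},{"translation":[-0.19,0.145,-0.273],"delta_rot":[0,0,0]},{"translation":[-0.19,0.145,-0.273],"delta_rot":[0,0,0]}]'
python3 -c "
from h import *
st()"
```

```text
t: 5.2
position: [0.4229, -0.3055, 0.2063]
tcp_rot: [0.706, -0.705, -0.046, 0.047]
wrist_force: [0.1, -0.9, -2.2]
gripper_width: 0.0212
t 5.2 grasp [ 0.4228 -0.3054  0.0393] q [ 0.5238  0.6784 -0.0102  2.205   0.0248  0.259   2.1948] F [ 0.1048 -0.8597 -2.1937] w 0.02117787257477335
[[ 0.9913 -0.0006 -0.1317]
 [ 0.1317  0.0004  0.9913]
 [-0.0005 -1.      0.0005]]
```

```bash
python3 -m handwheel '[{"translation":[0,0.002,0],"delta_rot":[0,0,0]},{"translation":[0,0.003,0],"delta_rot":[0,0,0]},{"translation":[0,0.004,0],"delta_rot":[0,0,0]},{"translation":[0,0.005,0],"delta_rot":[0,0,0]},{"translation":[0,0.006,0],"delta_rot":[0,0,0]},{"translation":[0,0.006,0],"delta_rot":[0,0,0]}]'
```

```text
t: 5.8
position: [0.4226, -0.3057, 0.2009]
tcp_rot: [-0.706, 0.706, 0.046, -0.047]
wrist_force: [-2.6, -0.7, 3.1]
gripper_width: 0.0213
```

```bash
python3 -m handwheel '[{"translation":[0,0,0],"delta_rot":[0,0,0]},{"translation":[0,0,0],"delta_rot":[0,0,0]},{"translation":[0,0,0],"delta_rot":[0,0,0]},{"translation":[0,0,0],"delta_rot":[0,0,0]},{"translation":[0,-0.02,0],"delta_rot":[0,0,0]},{"translation":[0,-0.06,0],"delta_rot":[0,0,0]},{"translation":[0,-0.11,0],"delta_rot":[0,0,0]},{"translation":[0,-0.16,0],"delta_rot":[0,0,0]},{"translation":[0,-0.21,0],"delta_rot":[0,0,0]},{"translation":[0,-0.21,0],"delta_rot":[0,0,0]}]' 0
python3 - <<'E'
from h import *
st()
D=shot('wrist','w3');cv2.imwrite('pics/w3.png',D['i'])
want([.437,.324,.25],[0,0,-1],[1,0,0])
E
```

```text
t: 6.8
position: [0.4237, -0.3063, 0.417]
tcp_rot: [-0.704, 0.708, 0.05, -0.043]
wrist_force: [0.2, 0.6, -0.3]
gripper_width: 0.0468
t 6.8 grasp [ 0.4252 -0.3071  0.25  ] q [ 0.5283  0.3409 -0.0145  2.0487  0.0074  0.7415  2.2115] F [ 0.1756  0.5938 -0.2948] w 0.04675210929659296
[[ 0.9913  0.009  -0.1311]
 [ 0.1311 -0.0053  0.9914]
 [ 0.0083 -0.9999 -0.0064]]
jawsign 1 trans [ 0.0965 -0.005   0.6226] rot [-0.0845 97.5524  0.4305]
jawsign -1 trans [ 0.0965 -0.005   0.6226] rot [  0.4153 -82.4468   0.0815]
```

View pics/w3.png

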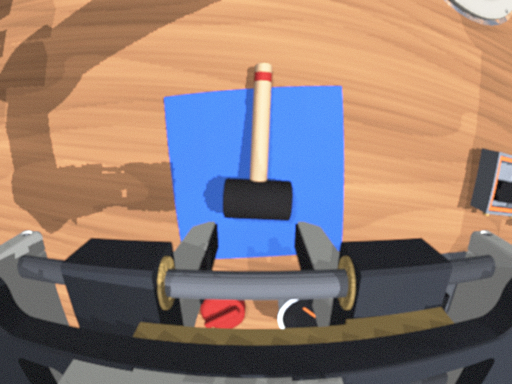

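The mallet's head is on the mat (head at (258,200), mat (165–345, 87–258)), clear of the tachometer and cap. Moving on to the cover.

```bash
python3 -m handwheel '[{"translation":[0.03,0,0.04],"delta_rot":[0,-4,0]},{"translation":[0.06,0,0.08],"delta_rot":[0,-10,0]},{"translation":[0.09,0,0.12],"delta_rot":[0,-16,0]},{"translation":[0.12,0,0.16],"delta_rot":[0,-22,0]},{"translation":[0.13,0,0.21],"delta_rot":[0,-28,0]},{"translation":[0.14,0,0.26],"delta_rot":[0,-34,0]},{"translation":[0.14,0,0.31],"delta_rot":[0,-40,0]},{"translation":[0.14,0,0.36],"delta_rot":[0,-46,0]},{"translation":[0.14,0,0.41],"delta_rot":[0,-52,0]},{"translation":[0.13,0,0.46],"delta_rot":[0,-58,0]},{"translation":[0.12,0,0.51],"delta_rot":[0,-64,0]},{"translation":[0.11,0,0.56],"delta_rot":[0,-70,0]},{"translation":[0.1,0,0.6],"delta_rot":[0,-76,0]},{"translation":[0.0965,0,0.623],"delta_rot":[0.4,-82.4,0]},{"translation":[0.0965,0,0.623],"delta_rot":[0.4,-82.4,0]},{"translation":[0.0965,0,0.623],"delta_rot":[0.4,-82.4,0]}]' 0
python3 - <<'E'
from h import *
st()
D=shot('wrist','w4');cv2.imwrite('pics/w4.png',D['i'])
want([.437,.324,.107],[0,0,-1],[-1,0,0])
E
```

```text
t: 8.45
position: [0.4364, 0.3244, 0.4093]
tcp_rot: [0.503, -0.498, -0.499, 0.501]
wrist_force: [-0.1, 0.3, -0.1]
gripper_width: 0.0468
t 8.45 grasp [0.4353 0.3249 0.2423] q [-0.3808  0.4162 -0.4937  1.9874  0.2597  0.8026  2.1191] F [-0.1408  0.2947 -0.0921] w 0.04679901424947081
[[ 0.0012 -0.007  -1.    ]
 [ 1.      0.0028  0.0012]
 [ 0.0028 -1.      0.007 ]]
jawsign 1 trans [-0.      0.1355 -0.001 ] rot [-0.3715 -0.1661  0.1419]
jawsign -1 trans [-0.      0.1355 -0.001 ] rot [ -0.2226 179.8328  -0.583 ]
```

View pics/w4.png

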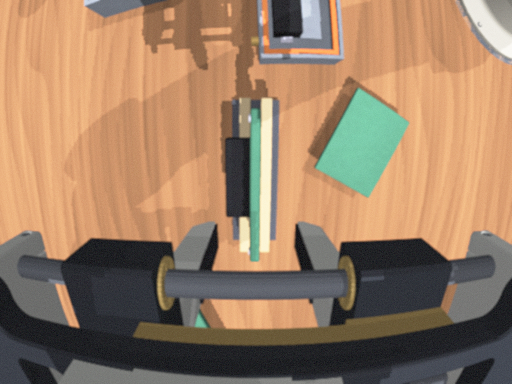

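The wrist view shows the cover's green edge from (254,110) to (255,260), centred between the fingers, with its rib on the left (+x) side.

```bash
python3 - <<'E'
from h import *
D=load('pics/w4.npz')
for c in((254,110),(255,185),(255,259)): print(fray(D,c,.12))
print('rib',fray(D,(237,139),.071),fray(D,(237,216),.071),'walls',fray(D,(244,98),.045),fray(D,(266,98),.045))
c=mask(D,'green')[100:262,230:280];v,u=np.nonzero(c);p=np.polyfit(v,u,1);print(p,[fray(D,(230+np.polyval(p,k),100+k),.12) for k in(15,80,155)])
E
python3 -m handwheel '[{"translation":[0,0.04,0],"delta_rot":[0,0,0]},{"translation":[0,0.07,0],"delta_rot":[0,0,0]},{"translation":[0,0.07,0],"delta_rot":[0,0,0]}]'
python3 -c "
from h import *
st()"
```

```text
[0.4369 0.2486]
[0.4361 0.3176]
[0.4363 0.3946]
rib [0.4551 0.2786] [0.4565 0.3653] walls [0.4482 0.2332] [0.4232 0.2333]
[-0.0085 24.8836] [array([0.4362, 0.2531]), array([0.4369, 0.3129]), array([0.4377, 0.39  ])]
t: 8.8
position: [0.4362, 0.3226, 0.3374]
tcp_rot: [0.503, -0.499, -0.497, 0.502]
wrist_force: [0.1, -0.0, -0.1]
gripper_width: 0.0467
t 8.8 grasp [0.4346 0.3225 0.1704] q [-0.4255  0.5073 -0.4428  2.0597  0.3389  0.6516  2.0447] F [ 0.0543 -0.0327 -0.0697] w 0.046670907516254856
[[ 0.0037 -0.0096 -0.9999]
 [ 1.     -0.0005  0.0037]
 [-0.0006 -1.      0.0096]]
```

```bash
python3 -m handwheel '[{"translation":[0,0.03,-0.002],"delta_rot":[-0.5,0,0]},{"translation":[0,0.055,-0.002],"delta_rot":[-0.5,0,0]},{"translation":[0,0.064,-0.002],"delta_rot":[-0.5,0,0]},{"translation":[0,0.064,-0.002],"delta_rot":[-0.5,0,0]}]'
python3 -m handwheel '[{"translation":[0,0,0],"delta_rot":[0,0,0]},{"translation":[0,0,0],"delta_rot":[0,0,0]},{"translation":[0,0,0],"delta_rot":[0,0,0]},{"translation":[0,0,0],"delta_rot":[0,0,0]},{"translation":[0,0,0],"delta_rot":[0,0,0]},{"translation":[0,0,0],"delta_rot":[0,0,0]}]' -1 50
python3 -m handwheel '[{"translation":[0,-0.02,0],"delta_rot":[0,0,0]},{"translation":[0,-0.04,0],"delta_rot":[0,0,0]},{"translation":[0,-0.08,0],"delta_rot":[0,0,0]},{"translation":[0,-0.12,0],"delta_rot":[0,0,0]},{"translation":[0,-0.16,0],"delta_rot":[0,0,0]},{"translation":[0,-0.16,0],"delta_rot":[0,0,0]}]'
python3 - <<'E'
from h import *
st()
u=np.radians(27)
want([.62,.31,.2785],[0,0,-1],[np.cos(u),np.sin(u),0])
E
```

```text
t: 9.2
position: [0.4383, 0.3247, 0.2767]
tcp_rot: [-0.5, 0.501, 0.501, -0.498]
wrist_force: [0.1, 0.7, 0.3]
gripper_width: 0.0463
t: 9.8
position: [0.4369, 0.3254, 0.277]
tcp_rot: [-0.5, 0.5, 0.501, -0.498]
wrist_force: [-5.5, 0.0, 1.6]
gripper_width: 0.0097
t: 10.4
position: [0.4377, 0.3254, 0.4414]
tcp_rot: [-0.5, 0.501, 0.504, -0.495]
wrist_force: [0.2, 0.5, -2.4]
gripper_width: 0.0096
t 10.4 grasp [0.4393 0.3268 0.2744] q [-0.3622  0.3788 -0.5136  1.9527  0.2449  0.857   2.136 ] F [ 0.2163  0.5465 -2.4376] w 0.009581141840622953
[[ 0.0009  0.0099 -1.    ]
 [ 1.      0.0087  0.0009]
 [ 0.0087 -0.9999 -0.0099]]
jawsign 1 trans [-0.0152 -0.0025 -0.1824] rot [ -0.485  152.9458   0.9164]
jawsign -1 trans [-0.0152 -0.0025 -0.1824] rot [  0.6737 -27.0509   0.3566]
```

```bash
python3 -m handwheel '[{"translation":[0,0,-0.02],"delta_rot":[0,8,0]},{"translation":[0,0,-0.04],"delta_rot":[0,16,0]},{"translation":[0,0,-0.07],"delta_rot":[0,24,0]},{"translation":[0,0,-0.1],"delta_rot":[0,32,0]},{"translation":[0,0,-0.13],"delta_rot":[0,40,0]},{"translation":[0,0,-0.16],"delta_rot":[0,48,0]},{"translation":[-0.015,0,-0.182],"delta_rot":[0,56,0]},{"translation":[-0.015,0,-0.182],"delta_rot":[0,64,0]},{"translation":[-0.015,0,-0.182],"delta_rot":[0,72,0]},{"translation":[-0.015,0,-0.182],"delta_rot":[0,80,0]},{"translation":[-0.015,0,-0.182],"delta_rot":[0,88,0]},{"translation":[-0.015,0,-0.182],"delta_rot":[0,96,0]},{"translation":[-0.015,0,-0.182],"delta_rot":[0,104,0]},{"translation":[-0.015,0,-0.182],"delta_rot":[0,112,0]},{"translation":[-0.015,0,-0.182],"delta_rot":[0,120,0]},{"translation":[-0.015,0,-0.182],"delta_rot":[0,128,0]},{"translation":[-0.015,0,-0.182],"delta_rot":[0,136,0]},{"translation":[-0.015,0,-0.182],"delta_rot":[0,144,0]},{"translation":[-0.015,0,-0.182],"delta_rot":[-0.5,153,0.9]},{"translation":[-0.015,0,-0.182],"delta_rot":[-0.5,153,0.9]}]'
python3 - <<'E'
from h import *
st()
u=np.radians(27);r=np.array([np.cos(u),np.sin(u),0]);z=np.array([0,0,1])
for th in (75,60,45,34):
    t=np.radians(th);a=-np.cos(t)*r-np.sin(t)*z;n=-np.sin(t)*r+np.cos(t)*z  # cover normal
    # far edge bottom: keep at fixed ground point e0; grasp = e0 - .102*a + .005*n
    e0=.60*r+.015*z*0; e0=np.array([.52,.30,.004]); g=e0-.102*a+.005*n
    print(th,g);want(g,a,-n)
E
```

```text
t: 12.4
position: [0.6189, 0.3098, 0.4356]
tcp_rot: [-0.599, 0.606, -0.371, 0.369]
wrist_force: [0.6, 0.1, -3.1]
gripper_width: 0.0096
t 12.4 grasp [0.6176 0.3086 0.2686] q [-0.705   0.5411  0.2506  1.6574 -0.1521  0.9725  0.0668] F [ 0.6461  0.1367 -3.1394] w 0.009589168800500057
[[ 0.4514 -0.0077  0.8923]
 [-0.8923 -0.0069  0.4514]
 [ 0.0027 -0.9999 -0.01  ]]
75 [0.5392 0.3098 0.1038]
jawsign 1 trans [-0.0366  0.1707 -0.0261] rot [-14.4289  -0.1853   0.1335]
jawsign -1 trans [-0.0366  0.1707 -0.0261] rot [ -0.2089 178.3915 -22.5818]
60 [0.5616 0.3212 0.0948]
jawsign 1 trans [-0.0368  0.1957  0.0395] rot [-29.4289  -0.2028   0.1091]
jawsign -1 trans [-0.0368  0.1957  0.0395] rot [ -0.1692 173.9026 -45.6694]
45 [0.5811 0.3311 0.0797]
jawsign 1 trans [-0.0371  0.2368  0.0964] rot [-44.4289  -0.2184   0.0828]
jawsign -1 trans [-0.0371  0.2368  0.0964] rot [ -0.1267 166.4424 -67.9729]
34 [0.5929 0.3371 0.0652]
jawsign 1 trans [-0.0373  0.2757  0.1303] rot [-55.4288  -0.2285   0.0624]
jawsign -1 trans [-0.0373  0.2757  0.1303] rot [ -0.0941 159.1552 -83.6096]
```

```bash
python3 -m handwheel '[{"translation":[0,0.02,0],"delta_rot":[-7,0,0]},{"translation":[-0.01,0.05,0.01],"delta_rot":[-14,0,0]},{"translation":[-0.02,0.08,0.03],"delta_rot":[-21,0,0]},{"translation":[-0.03,0.12,0.05],"delta_rot":[-28,0,0]},{"translation":[-0.037,0.15,0.08],"delta_rot":[-35,0,0]},{"translation":[-0.037,0.18,0.1],"delta_rot":[-42,0,0]},{"translation":[-0.037,0.21,0.12],"delta_rot":[-49,0,0]},{"translation":[-0.037,0.226,0.13],"delta_rot":[-55.5,-0.2,0]},{"translation":[-0.037,0.226,0.13],"delta_rot":[-55.5,-0.2,0]},{"translation":[-0.037,0.226,0.13],"delta_rot":[-55.5,-0.2,0]}]'
python3 - <<'E'
from h import *
st()
D=shot('scene','s2');c=D['i'][90:260,200:420];cv2.imwrite('pics/s2.png',cv2.resize(c,None,fx=3,fy=3))
E
```

```text
t: 13.4
position: [0.7093, 0.3947, 0.2166]
tcp_rot: [-0.27, 0.808, -0.498, 0.161]
wrist_force: [1.4, -1.4, -2.1]
gripper_width: 0.01
t 13.4 grasp [0.5894 0.3349 0.1169] q [-0.6392  1.115   0.1816  1.1139 -0.1811  1.8603  0.0332] F [ 1.3745 -1.4383 -2.129 ] w 0.010017159423787461
[[ 0.4519 -0.7179  0.5295]
 [-0.892  -0.3581  0.2758]
 [-0.0084 -0.5969 -0.8023]]
```

View pics/s2.png

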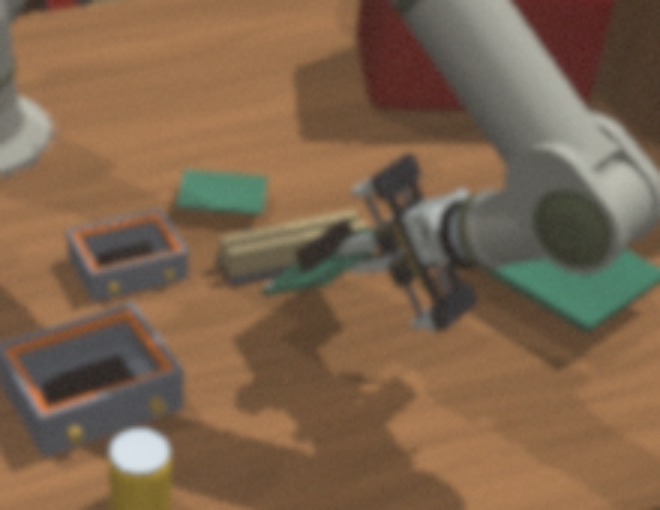

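The cover hangs by its edge with the rib on the upper side, pitched about 37° (crop (310,255)). Joint 6 is at the edge of its range, so I'll back off to a steeper angle for setting the edge down.

```bash
cat >> h.py <<'E'
U=np.radians(27);RR=np.array([np.cos(U),np.sin(U),0]);ZZ=np.array([0,0,1.])
def an(th): t=np.radians(th);return -np.cos(t)*RR-np.sin(t)*ZZ,-np.sin(t)*RR+np.cos(t)*ZZ
E
python3 - <<'E'
from h import *
st()
for th,h in((43,.012),(43,.002)):
    a,n=an(th);want(np.array([.52,.30,h])-.102*a+.005*n,a,-n)
E
```

```text
t 13.45 grasp [0.5904 0.3341 0.1183] q [-0.6404  1.1129  0.1845  1.1138 -0.1785  1.8598  0.0296] F [ 0.9058 -0.7867 -2.5788] w 0.009611562522900031
[[ 0.4514 -0.7147  0.5343]
 [-0.8923 -0.3607  0.2714]
 [-0.0012 -0.5993 -0.8006]]
jawsign 1 trans [-0.002   0.0264  0.0043] rot [ 6.1826 -0.0551 -0.1742]
jawsign -1 trans [-0.002   0.0264  0.0043] rot [  0.2734 179.6828   9.704 ]
jawsign 1 trans [-0.002   0.0324  0.0123] rot [ 6.1826 -0.0551 -0.1742]
jawsign -1 trans [-0.002   0.0324  0.0123] rot [  0.2734 179.6828   9.704 ]
```

```bash
python3 -m handwheel '[{"translation":[0,0.004,0],"delta_rot":[3,0,0]},{"translation":[0,0.012,0.001],"delta_rot":[6,0,0]},{"translation":[-0.002,0.02,0.002],"delta_rot":[6,0,0]},{"translation":[-0.002,0.026,0.004],"delta_rot":[6,0,0]},{"translation":[-0.002,0.026,0.004],"delta_rot":[6,0,0]}]'
python3 - <<'E'
from h import *
st()
a,n=an(43);want(np.array([.52,.30,.00])-.102*a+.005*n,a,-n)
E
```

```text
t: 13.95
position: [0.6907, 0.3896, 0.2008]
tcp_rot: [-0.311, 0.793, -0.488, 0.19]
wrist_force: [-0.3, -1.0, -3.3]
gripper_width: 0.0099
t 13.95 grasp [0.5812 0.3343 0.0876] q [-0.6536  1.0808  0.1824  1.2161 -0.1824  1.6879  0.0324] F [-0.2972 -1.0116 -3.2701] w 0.009894948234061953
[[ 0.4521 -0.6558  0.6046]
 [-0.8919 -0.3315  0.3075]
 [-0.0012 -0.6782 -0.7348]]
jawsign 1 trans [0.0024 0.0089 0.0104] rot [ 0.2929 -0.0305 -0.1344]
jawsign -1 trans [0.0024 0.0089 0.0104] rot [  0.2111 179.9688   0.46  ]
```

```bash
python3 -m handwheel '[{"translation":[0,0.003,0.004],"delta_rot":[0,0,0]},{"translation":[0,0.006,0.007],"delta_rot":[0,0,0]},{"translation":[0,0.007,0.009],"delta_rot":[0,0,0]},{"translation":[0,0.009,0.01],"delta_rot":[0,0,0]},{"translation":[0,0.009,0.01],"delta_rot":[0,0,0]}]'
python3 -m handwheel '[{"translation":[0,0,0],"delta_rot":[0,0,0]}]'
```

```text
t: 14.45
position: [0.6915, 0.3896, 0.1874]
tcp_rot: [-0.311, 0.793, -0.488, 0.19]
wrist_force: [-1.0, -0.3, -3.7]
gripper_width: 0.0096
t: 14.55
position: [0.6916, 0.3897, 0.188]
tcp_rot: [-0.312, 0.793, -0.488, 0.19]
wrist_force: [0.3, 0.1, -3.1]
gripper_width: 0.0097
```

```bash
python3 -m handwheel '[{"translation":[0,0.001,0.001],"delta_rot":[0,0,0]},{"translation":[0,0.002,0.002],"delta_rot":[0,0,0]},{"translation":[0,0.003,0.003],"delta_rot":[0,0,0]},{"translation":[0,0.003,0.003],"delta_rot":[0,0,0]}]'
```

```text
t: 14.95
position: [0.6919, 0.3899, 0.1862]
tcp_rot: [-0.312, 0.793, -0.488, 0.19]
wrist_force: [3.2, 3.2, 9.8]
gripper_width: 0.0098
```

Contact. I'll open a little so the plate rests on the lower finger, then work out the lowering poses.

```bash
python3 -m handwheel '[{"translation":[0,0,0],"delta_rot":[0,0,0]},{"translation":[0,0,0],"delta_rot":[0,0,0]},{"translation":[0,0,0],"delta_rot":[0,0,0]},{"translation":[0,0,0],"delta_rot":[0,0,0]}]' -0.36
python3 - <<'E'
from h import *
st()
p,R=pose();M=R.as_matrix();g=p+.167*M[:,1]
a,n=an(43);e0=g+.102*a-.005*n;e0[2]=0;print('e0',e0)
for ph,th in((33,44),(26,47),(18,50),(9,51)):
    a,n=an(th);f=np.radians(ph);T=e0+.105*(np.cos(f)*RR+np.sin(f)*ZZ);g=T-.019*a+.015*n
    print(ph,th,'g',g,'corner',g[2]+.065*np.sin(np.radians(th))-.094*np.cos(np.radians(th)));want(g,a,-n)
E
```

```text
t: 15.35
position: [0.6914, 0.3896, 0.1835]
tcp_rot: [-0.311, 0.793, -0.488, 0.19]
wrist_force: [1.5, 0.6, -0.3]
gripper_width: 0.0293
t 15.35 grasp [0.5819 0.3346 0.07  ] q [-0.6518  1.0998  0.1799  1.2155 -0.185   1.6676  0.0337] F [ 1.4707  0.5934 -0.3366] w 0.029327595992080253
[[ 0.4513 -0.6554  0.6056]
 [-0.8924 -0.3297  0.3082]
 [-0.0024 -0.6795 -0.7336]]
e0 [0.5185 0.3022 0.    ]
33 44 g [0.5999 0.3437 0.0812] corner 0.05871055756838017
jawsign 1 trans [-0.0007 -0.0223  0.002 ] rot [ 1.192  -0.0196 -0.2175]
jawsign -1 trans [-0.0007 -0.0223  0.002 ] rot [  0.3416 179.9704   1.8721]
26 47 g [0.6044 0.346  0.0702] corner 0.05358481090392607
jawsign 1 trans [-0.0007 -0.0181  0.0048] rot [ 4.192  -0.0253 -0.2169]
jawsign -1 trans [-0.0007 -0.0181  0.0048] rot [  0.3406 179.854    6.5823]
18 50 g [0.6081 0.3479 0.0566] corner 0.04601429646612703
jawsign 1 trans [-0.0007 -0.0112  0.0089] rot [ 7.192  -0.031  -0.2163]
jawsign -1 trans [-0.0007 -0.0112  0.0089] rot [  0.3395 179.6144  11.2877]
9 51 g [0.6112 0.3495 0.0406] corner 0.03198956869867264
jawsign 1 trans [-0.0006 -0.0024  0.0201] rot [ 8.192  -0.0329 -0.2161]
jawsign -1 trans [-0.0006 -0.0024  0.0201] rot [  0.339  179.5072  12.8546]
```

```bash
python3 -m handwheel '[{"translation":[0,-0.008,0.001],"delta_rot":[0.4,0,0]},{"translation":[0,-0.015,0.001],"delta_rot":[0.8,0,0]},{"translation":[-0.001,-0.022,0.002],"delta_rot":[1.2,0,0]},{"translation":[-0.001,-0.02,0.003],"delta_rot":[2.7,0,0]},{"translation":[-0.001,-0.018,0.005],"delta_rot":[4.2,0,0]},{"translation":[-0.001,-0.015,0.007],"delta_rot":[5.7,0,0]},{"translation":[-0.001,-0.011,0.009],"delta_rot":[7.2,0,0]},{"translation":[-0.001,-0.007,0.014],"delta_rot":[7.7,0,0]},{"translation":[-0.001,-0.002,0.02],"delta_rot":[8.2,0,0]},{"translation":[-0.001,-0.002,0.02],"delta_rot":[8.2,0,0]}]'
python3 - <<'E'
from h import *
st()
a,n=an(51);p,R=pose()
print('retract 40mm outward:',R.inv().apply(.04*RR),'then up 150+back',R.inv().apply(.06*RR+.17*ZZ))
want([.57,.325,.24],[0,0,-1],RR)
E
```

```text
t: 16.35
position: [0.7042, 0.3974, 0.169]
tcp_rot: [-0.367, 0.769, -0.473, 0.224]
wrist_force: [0.1, -0.1, -1.8]
gripper_width: 0.0295
t 16.35 grasp [0.6101 0.3501 0.0393] q [-0.6543  1.0986  0.1821  1.2186 -0.1921  1.5244  0.0342] F [ 0.0538 -0.0915 -1.7876] w 0.029487120362413074
[[ 0.4513 -0.5632  0.6922]
 [-0.8924 -0.2827  0.3518]
 [-0.0024 -0.7764 -0.6302]]
retract 40mm outward: [-0.0001 -0.0252  0.0311] then up 150+back [-0.0006 -0.1698 -0.0605]
jawsign 1 trans [ 0.0034 -0.0888 -0.2683] rot [39.0638 -0.118  -0.1919]
jawsign -1 trans [ 0.0034 -0.0888 -0.2683] rot [  0.2955 169.5327  60.1411]
```

```bash
python3 -m handwheel '[{"translation":[0,-0.008,0.01],"delta_rot":[0,0,0]},{"translation":[0,-0.025,0.031],"delta_rot":[0,0,0]},{"translation":[0,-0.038,0.047],"delta_rot":[0,0,0]},{"translation":[0,-0.075,0.02],"delta_rot":[0,0,0]},{"translation":[0,-0.12,-0.02],"delta_rot":[4,0,0]},{"translation":[0,-0.17,-0.06],"delta_rot":[12,0,0]},{"translation":[0,-0.17,-0.11],"delta_rot":[20,0,0]},{"translation":[0,-0.14,-0.16],"delta_rot":[28,0,0]},{"translation":[0.003,-0.11,-0.21],"delta_rot":[36,0,0]},{"translation":[0.003,-0.09,-0.25],"delta_rot":[39,0,0]},{"translation":[0.003,-0.089,-0.268],"delta_rot":[39,0,0]},{"translation":[0.003,-0.089,-0.268],"delta_rot":[39,0,0]}]' -0.3
python3 - <<'E'
from h import *
st()
D=shot('wrist','w5');cv2.imwrite('pics/w5.png',D['i'])
N,L,s,c=cv2.connectedComponentsWithStats(mask(D,'green'))
for k in range(1,N):
    if s[k,4]>300: print(s[k],c[k])
E
```

```text
t: 17.55
position: [0.5664, 0.323, 0.4112]
tcp_rot: [0.603, -0.602, 0.372, -0.369]
wrist_force: [1.3, 0.2, -0.1]
gripper_width: 0.0325
t 17.55 grasp [0.566  0.3235 0.2442] q [-0.7546  0.511   0.2268  1.7802 -0.1494  0.8671  0.009 ] F [ 1.2996  0.16   -0.1295] w 0.03251516924972244
[[ 0.451  -0.0021  0.8925]
 [-0.8925  0.0029  0.451 ]
 [-0.0035 -1.     -0.0005]]
[ 292    0  160   70 7811] [382.7642  25.5326]
[  36   66   78   96 3770] [ 73.6769 113.2578]
[ 214  110   85  111 8075] [256.2159 163.8684]
```

View pics/w5.png

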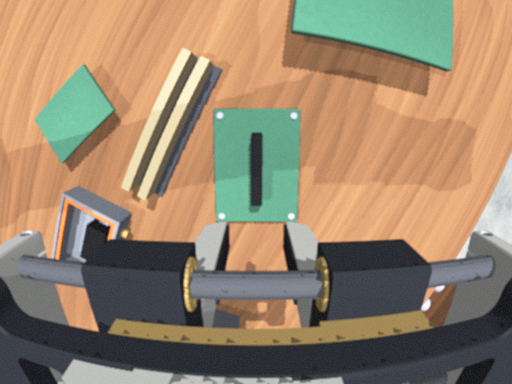

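The cover lies flat with its rib up: plate corners at (214,110), (299,110), (296,221), (217,221), rib (250–262, 132–206).

```bash
python3 - <<'E'
from h import *
D=load('pics/w5.npz')
b=np.array([fray(D,c,.01) for c in((214,110),(299,110),(297,221),(216,221))]);print(b,b.mean(0),[np.linalg.norm(b[i]-b[i-1]) for i in range(4)])
r=[fray(D,c,.038) for c in((257,132),(256,206))];print('rib',r,np.mean(r,0),'len',np.linalg.norm(r[0]-r[1]))
e=b[1]-b[0]+b[2]-b[3];yw=np.arctan2(e[1],e[0]);e2=r[0]-r[1];print(np.degrees(yw),np.degrees(np.arctan2(e2[1],e2[0])))
g=(b.mean(0)+np.mean(r,0))/2;want([*g,.033],[0,0,-1],[np.cos(yw),np.sin(yw),0])
E
```

```text
[[0.4831 0.3698]
 [0.5798 0.4187]
 [0.6483 0.2863]
 [0.5491 0.2362]] [0.5651 0.3277] [np.float64(0.1490718943585754), np.float64(0.10837776614339897), np.float64(0.14910472655646664), np.float64(0.11114313410111458)]
rib [array([0.5443, 0.3699]), array([0.5844, 0.288 ])] [0.5644 0.3289] len 0.09122474285883977
26.80387809444636 116.05300104919274
jawsign 1 trans [-0.0044  0.2104 -0.0018] rot [-0.0548  0.0262 -0.1917]
jawsign -1 trans [-0.0044  0.2104 -0.0018] rot [  -0.3011 -179.9736    0.086 ]
```

```bash
python3 -m handwheel '[{"translation":[-0.004,0.04,-0.002],"delta_rot":[0,0,0]},{"translation":[-0.004,0.09,-0.002],"delta_rot":[0,0,0]},{"translation":[-0.004,0.14,-0.002],"delta_rot":[0,0,0]},{"translation":[-0.004,0.17,-0.002],"delta_rot":[0,0,0]},{"translation":[-0.004,0.19,-0.002],"delta_rot":[0,0,0]},{"translation":[-0.004,0.2,-0.002],"delta_rot":[0,0,0]},{"translation":[-0.004,0.206,-0.002],"delta_rot":[0,0,0]},{"translation":[-0.004,0.206,-0.002],"delta_rot":[0,0,0]}]'
python3 -c "
from h import *
st()"
```

```text
t: 18.4
position: [0.5667, 0.3287, 0.2018]
tcp_rot: [0.603, -0.602, 0.371, -0.37]
wrist_force: [0.4, -0.4, 0.3]
gripper_width: 0.0325
t 18.4 grasp [0.5665 0.3291 0.0348] q [-0.7011  0.7761  0.14    1.9026 -0.2196  0.4775  0.0629] F [ 0.4175 -0.4377  0.2622] w 0.032486078636428904
[[ 0.4512 -0.0012  0.8924]
 [-0.8924  0.002   0.4512]
 [-0.0024 -1.     -0.0001]]
```

```bash
python3 -m handwheel '[{"translation":[0,0,0],"delta_rot":[0,0,0]},{"translation":[0,0,0],"delta_rot":[0,0,0]},{"translation":[0,0,0],"delta_rot":[0,0,0]},{"translation":[0,0,0],"delta_rot":[0,0,0]},{"translation":[0,0,0],"delta_rot":[0,0,0]}]' -1 50
python3 -m handwheel '[{"translation":[0,-0.02,0],"delta_rot":[0,0,0]},{"translation":[0,-0.06,0],"delta_rot":[0,0,0]},{"translation":[0,-0.1,0],"delta_rot":[0,0,0]},{"translation":[0,-0.13,0],"delta_rot":[0,0,0]},{"translation":[0,-0.13,0],"delta_rot":[0,0,0]}]'
python3 - <<'E'
from h import *
st()
u=np.radians(7.3);want([.595,.006,.165],[0,0,-1],[np.cos(u),np.sin(u),0])
E
```

```text
t: 18.9
position: [0.5661, 0.3285, 0.2032]
tcp_rot: [0.603, -0.602, 0.371, -0.37]
wrist_force: [-4.0, -1.3, 6.6]
gripper_width: 0.0138
t: 19.4
position: [0.5674, 0.3286, 0.3368]
tcp_rot: [0.605, -0.599, 0.37, -0.371]
wrist_force: [0.5, -0.5, -2.8]
gripper_width: 0.0137
t 19.4 grasp [0.5683 0.3297 0.1698] q [-0.7438  0.5971  0.2042  1.8387 -0.1786  0.7154  0.0283] F [ 0.4947 -0.4894 -2.7678] w 0.0137471002381692
[[ 0.4511  0.0054  0.8925]
 [-0.8925  0.0065  0.4511]
 [-0.0034 -1.      0.0077]]
jawsign 1 trans [ 0.3004  0.0028 -0.1209] rot [-0.4049 19.5144 -0.2666]
jawsign -1 trans [ 0.3004  0.0028 -0.1209] rot [  -0.377  -160.4842    0.5726]
```

```bash
python3 -m handwheel '[{"translation":[0.04,0,-0.016],"delta_rot":[0,2,0]},{"translation":[0.085,0,-0.035],"delta_rot":[0,5,0]},{"translation":[0.13,0,-0.053],"delta_rot":[0,8,0]},{"translation":[0.175,0,-0.07],"delta_rot":[0,11,0]},{"translation":[0.22,0,-0.088],"delta_rot":[0,14,0]},{"translation":[0.26,0,-0.105],"delta_rot":[0,17,0]},{"translation":[0.29,0,-0.117],"delta_rot":[-0.2,19.5,-0.2]},{"translation":[0.3,0,-0.121],"delta_rot":[-0.4,19.5,-0.3]},{"translation":[0.3,0,-0.121],"delta_rot":[-0.4,19.5,-0.3]},{"translation":[0.3,0,-0.121],"delta_rot":[-0.4,19.5,-0.3]}]'
python3 - <<'E'
from h import *
st()
D=shot('wrist','w6');cv2.imwrite('pics/w6.png',D['i'])
E
```

```text
t: 20.4
position: [0.5937, 0.0072, 0.3307]
tcp_rot: [-0.529, 0.534, -0.468, 0.466]
wrist_force: [-0.2, 0.4, -2.6]
gripper_width: 0.0138
t 20.4 grasp [0.5925 0.0066 0.1637] q [-0.2902  0.5487  0.2674  1.9838 -0.2255  0.6444  0.2511] F [-0.2246  0.4076 -2.5538] w 0.01376203734816922
[[ 0.129  -0.0069  0.9916]
 [-0.9916 -0.0039  0.129 ]
 [ 0.003  -1.     -0.0073]]
```

View pics/w6.png

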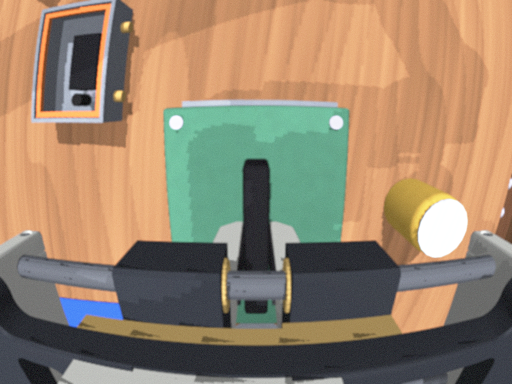

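The wrist view shows the cover held level, its +y edge corners at (164,108) and (349,108), with the box rim just showing beyond at (182,101)–(337,101).

```bash
python3 - <<'E'
from h import *
D=load('pics/w6.npz');p,R=pose();zc=.1377
a,b=fray(D,(164,108),zc),fray(D,(349,108),zc);c,d=fray(D,(182,101),.06),fray(D,(337,101),.06)
for x,y,l in((a,b,.076),(c,d,.086)):
    e=(y-x)/np.linalg.norm(y-x);n=np.array([-e[1],e[0]]);print(x,y,np.linalg.norm(y-x),'yaw',np.degrees(np.arctan2(e[1],e[0])),'centre',(x+y)/2-l*n)
E
```

```text
[0.5291 0.075 ] [0.6378 0.0891] 0.10951842109137343 yaw 7.408223517095267 centre [0.5932 0.0067]
[0.5195 0.0816] [0.6499 0.0988] 0.1315517808738541 yaw 7.5236285205499325 centre [0.5959 0.0049]
```

```bash
python3 -m handwheel '[{"translation":[0.0015,0.02,0.002],"delta_rot":[-0.4,0,0.2]},{"translation":[0.0015,0.04,0.002],"delta_rot":[-0.4,0,0.2]},{"translation":[0.0015,0.055,0.002],"delta_rot":[-0.4,0,0.2]},{"translation":[0.0015,0.062,0.002],"delta_rot":[-0.4,0,0.2]},{"translation":[0.0015,0.062,0.002],"delta_rot":[-0.4,0,0.2]},{"translation":[0.0015,0.062,0.002],"delta_rot":[-0.4,0,0.2]}]'
python3 - <<'E'
from h import *
st()
u=np.radians(7.4);want([.595,.0055,.092],[0,0,-1],[np.cos(u),np.sin(u),0])
E
```

```text
t: 21.05
position: [0.5958, 0.0052, 0.2698]
tcp_rot: [-0.528, 0.535, -0.47, 0.464]
wrist_force: [0.2, -0.1, -3.4]
gripper_width: 0.0134
t 21.05 grasp [0.5937 0.0048 0.1028] q [-0.2535  0.6367  0.2238  2.0145 -0.2619  0.5305  0.2855] F [ 0.1666 -0.0652 -3.4237] w 0.013372357948306896
[[ 0.1286 -0.0129  0.9916]
 [-0.9917 -0.0019  0.1286]
 [ 0.0003 -0.9999 -0.013 ]]
jawsign 1 trans [-0.0005  0.0108 -0.0006] rot [ 0.7459 -0.0086  0.0147]
jawsign -1 trans [-0.0005  0.0108 -0.0006] rot [ -0.0231 179.9876   1.1716]
```

```bash
python3 -m handwheel '[{"translation":[0,0.002,0],"delta_rot":[0.7,0,0]},{"translation":[0,0.004,0],"delta_rot":[0.7,0,0]},{"translation":[0,0.006,0],"delta_rot":[0.7,0,0]},{"translation":[0,0.007,0],"delta_rot":[0.7,0,0]},{"translation":[0,0.008,0],"delta_rot":[0.7,0,0]},{"translation":[0,0.008,0],"delta_rot":[0.7,0,0]}]'
python3 - <<'E'
from h import *
st()
E
```

```text
t: 21.65
position: [0.5955, 0.0044, 0.2613]
tcp_rot: [-0.53, 0.531, -0.467, 0.467]
wrist_force: [0.4, -0.5, -2.6]
gripper_width: 0.0137
t 21.65 grasp [0.5952 0.0043 0.0943] q [-0.2454  0.6471  0.2138  2.0233 -0.2695  0.499   0.292 ] F [ 0.392  -0.4911 -2.5823] w 0.013694445461650313
[[ 0.1275 -0.0014  0.9918]
 [-0.9918 -0.0006  0.1275]
 [ 0.0004 -1.     -0.0015]]
```

```bash
python3 -m handwheel '[{"translation":[0,0.001,0],"delta_rot":[0,0,0]},{"translation":[0,0.002,0],"delta_rot":[0,0,0]},{"translation":[0,0.003,0],"delta_rot":[0,0,0]},{"translation":[0,0.004,0],"delta_rot":[0,0,0]},{"translation":[0,0.004,0],"delta_rot":[0,0,0]}]'
python3 -m handwheel '[{"translation":[0,0.001,0],"delta_rot":[0,0,0]},{"translation":[0,0.002,0],"delta_rot":[0,0,0]},{"translation":[0,0.003,0],"delta_rot":[0,0,0]},{"translation":[0,0.004,0],"delta_rot":[0,0,0]},{"translation":[0,0.004,0],"delta_rot":[0,0,0]}]'
```

```text
t: 22.15
position: [0.5955, 0.0043, 0.2579]
tcp_rot: [-0.531, 0.531, -0.467, 0.467]
wrist_force: [-2.0, 0.5, 4.2]
gripper_width: 0.0136
t: 22.65
position: [0.5955, 0.0043, 0.2539]
tcp_rot: [-0.531, 0.531, -0.467, 0.467]
wrist_force: [-2.2, 0.1, 4.2]
gripper_width: 0.0135
```

```bash
python3 -m handwheel '[{"translation":[0,0.001,0],"delta_rot":[0,0,0]},{"translation":[0,0.002,0],"delta_rot":[0,0,0]},{"translation":[0,0.002,0],"delta_rot":[0,0,0]}]'
python3 -m handwheel '[{"translation":[0,0.001,0],"delta_rot":[0,0,0]},{"translation":[0,0.002,0],"delta_rot":[0,0,0]},{"translation":[0,0.002,0],"delta_rot":[0,0,0]}]'
```

```text
t: 22.95
position: [0.5954, 0.0042, 0.2529]
tcp_rot: [-0.531, 0.531, -0.467, 0.467]
wrist_force: [-4.7, 0.0, 18.9]
gripper_width: 0.0136
t: 23.25
position: [0.5953, 0.0041, 0.2527]
tcp_rot: [0.531, -0.531, 0.467, -0.467]
wrist_force: [-11.0, 1.7, 39.2]
gripper_width: 0.0135
```

```bash
python3 -m handwheel '[{"translation":[0,-0.001,0],"delta_rot":[0,0,0]},{"translation":[0,-0.003,0],"delta_rot":[0,0,0]},{"translation":[0,-0.003,0],"delta_rot":[0,0,0]}]'
python3 -m handwheel '[{"translation":[0,0,0],"delta_rot":[0,0,0]},{"translation":[0,0,0],"delta_rot":[0,0,0]},{"translation":[0,0,0],"delta_rot":[0,0,0]},{"translation":[0,-0.03,0],"delta_rot":[0,0,0]},{"translation":[0,-0.07,0],"delta_rot":[0,0,0]},{"translation":[0,-0.12,0],"delta_rot":[0,0,0]},{"translation":[-0.05,-0.16,0],"delta_rot":[0,0,0]},{"translation":[-0.09,-0.18,0],"delta_rot":[0,0,0]},{"translation":[-0.09,-0.18,0],"delta_rot":[0,0,0]}]' -0.3
python3 - <<'E'
from h import *
st()
D=shot('wrist','w7');cv2.imwrite('pics/w7.png',D['i'])
d=D['d'];K=D['mtx'];R=cv2.Rodrigues(D['rvec'])[0]
v,u=np.mgrid[:384,:512];x=(u-K[0,2])/K[0,0];y=(v-K[1,2])/K[1,1];t=np.hypot(x,y)+1e-9
P=(np.stack([x/t*np.tan(t)*d,y/t*np.tan(t)*d,d],-1)-D['tvec'].ravel())@R
w=np.radians(7.4);q=P[...,:2]-[.5955,.0053];X=q[...,0]*np.cos(w)+q[...,1]*np.sin(w);Y=-q[...,0]*np.sin(w)+q[...,1]*np.cos(w);Z=P[...,2];ok=d>0
g=mask(D,'green')>0
pl=ok&g&(abs(X)<.052)&(abs(Y)<.072)&(abs(Z-.06)<.02)
print('plane',pl.sum(),np.linalg.lstsq(np.c_[X[pl],Y[pl],np.ones(pl.sum())],Z[pl],rcond=None)[0])
rim=ok&~g&((abs(abs(X)-.063)<.002)&(abs(Y)<.085)|(abs(abs(Y)-.083)<.002)&(abs(X)<.065))&(abs(Z-.06)<.015)
print('rim',rim.sum(),np.linalg.lstsq(np.c_[X[rim],Y[rim],np.ones(rim.sum())],Z[rim],rcond=None)[0])
rest=~pl
for lab,mm in(('+x',pl&(X>.02)),('-x',pl&(X<-.02)),('+y',pl&(Y>.04)),('-y',pl&(Y<-.04))):print(lab,mm.sum(),np.median(Z[mm]))
E
```

```text
t: 23.55
position: [0.5956, 0.0044, 0.253]
tcp_rot: [-0.531, 0.531, -0.467, 0.467]
wrist_force: [-2.6, 0.0, 12.0]
gripper_width: 0.0138
t: 24.45
position: [0.5841, 0.0991, 0.435]
tcp_rot: [0.534, -0.531, 0.465, -0.465]
wrist_force: [-0.0, 0.4, -1.2]
gripper_width: 0.0324
t 24.45 grasp [0.5846 0.0996 0.268 ] q [-0.4903  0.4181  0.3219  1.8941 -0.1747  0.8531  0.0547] F [-0.0295  0.4475 -1.1919] w 0.03238284755554149
[[ 0.1337  0.0025  0.991 ]
 [-0.991   0.0031  0.1337]
 [-0.0027 -1.      0.0029]]
plane 4285 [ 0.0003 -0.0011  0.06  ]
rim 593 [-0.0013 -0.0049  0.0603]
+x 1370 0.0599876573914552
-x 1138 0.0599371847845623
+y 1852 0.059920396064647274
-y 0 nan
  return _methods._mean(a, axis=axis, dtype=dtype,
  ret = ret.dtype.type(ret / rcount)
```

View pics/w7.png

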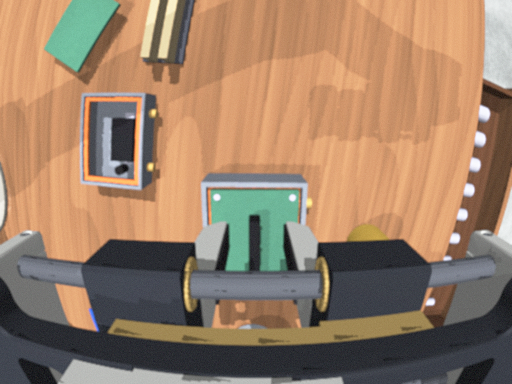

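The cover sits level in the mouth (plate (210–303, 190–270)), with plate height 0.0600 against rim 0.0603. I'll move the arm aside and check all sides, the mallet and the bystanders from the fixed cameras.

```bash
python3 -m handwheel '[{"translation":[-0.05,-0.02,0],"delta_rot":[0,0,0]},{"translation":[-0.1,-0.04,0],"delta_rot":[0,0,0]},{"translation":[-0.15,-0.05,0],"delta_rot":[0,0,0]},{"translation":[-0.2,-0.05,0],"delta_rot":[0,0,0]},{"translation":[-0.25,-0.05,0],"delta_rot":[0,0,0]},{"translation":[-0.28,-0.05,0],"delta_rot":[0,0,0]},{"translation":[-0.28,-0.05,0],"delta_rot":[0,0,0]}]'
python3 - <<'E'
from h import *
A=load('pics/top0.npz');D=shot('top','t9');P0=cloud(A);P=cloud(D)
P1=np.mean([cloud(shot('top','tt%d'%k)) for k in range(6)]+[P],0)
w=np.radians(7.4);q=P1[...,:2]-[.5955,.0053];X=q[...,0]*np.cos(w)+q[...,1]*np.sin(w);Y=-q[...,0]*np.sin(w)+q[...,1]*np.cos(w);Z=P1[...,2]
pl=(abs(X)<.05)&(abs(Y)<.07)&(abs(X)>.014);print('plate',pl.sum(),np.linalg.lstsq(np.c_[X[pl],Y[pl],np.ones(pl.sum())],Z[pl],rcond=None)[0])
for lab,mm in(('+x',pl&(X>.02)),('-x',pl&(X<-.02)),('+y',pl&(Y>.04)),('-y',pl&(Y<-.04))):print(lab,np.mean(Z[mm]))
rim=((abs(abs(X)-.063)<.0025)&(abs(Y)<.08)|(abs(abs(Y)-.083)<.0025)&(abs(X)<.06))&(abs(Z-.06)<.012);print('rim',rim.sum(),Z[rim].mean())
for n,(x,y),z0 in(('tach',(.625,-.208),.03),('cap',(.655,-.328),.015),('grease',(.77,.006),.04)):
    for Q in(P0,P1):
        m=(np.hypot(Q[...,0]-x,Q[...,1]-y)<.07)&(Q[...,2]>z0);print(n,Q[m].mean(0),m.sum())
m=(P1[...,2]>.025)&(P1[...,0]>.3)&(P1[...,0]<.54)&(P1[...,1]<-.2)&(P1[...,1]>-.4);print('mallet',P1[m].mean(0),Q[m].min(0),P1[m].max(0))
c=np.vstack([D['i'][90:270,130:440]]);cv2.imwrite('pics/t9.png',cv2.resize(c,None,fx=2.5,fy=2.5,interpolation=cv2.INTER_CUBIC))
E
```

```text
t: 25.2
position: [0.547, 0.3771, 0.4801]
tcp_rot: [-0.532, 0.533, -0.466, 0.464]
wrist_force: [-0.6, 0.3, -0.1]
gripper_width: 0.0321
plate 1098 [-0.0686  0.0238  0.0652]
+x 0.06225692984405678
-x 0.0672736821077702
+y 0.06613960780607508
-y 0.0631683489491436
rim 263 0.05922767113300806
tach [ 0.6195 -0.2068  0.0573] 628
tach [ 0.6203 -0.2073  0.0736] 671
cap [ 0.6543 -0.3289  0.0272] 413
cap [ 0.6537 -0.3285  0.0482] 445
grease [0.7659 0.0075 0.0799] 379
grease [0.7664 0.0086 0.1004] 425
mallet [ 0.432  -0.3029  0.0796] [ 0.3031 -0.3998  0.0251] [ 0.5389 -0.2033  0.4308]
```

View pics/t9.png

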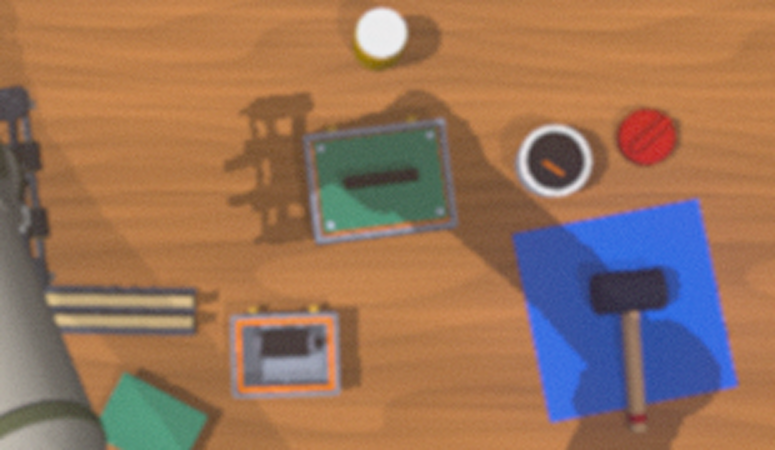

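The top view shows the cover closed in the box, the mallet on the mat, and the bystanders where they were. The averaged depth includes dropouts, so I'll redo it from the saved shots with a median.

```bash
python3 - <<'E'
from h import *
L=[load(f'pics/{n}.npz') for n in['t9']+['tt%d'%k for k in range(6)]]
d=np.array([l['d'] for l in L]);d[d==0]=np.nan;E=dict(L[0]);E['d']=np.nanmedian(d,0);P=cloud(E)
w=np.radians(7.4);q=P[...,:2]-[.5955,.0053];X=q[...,0]*np.cos(w)+q[...,1]*np.sin(w);Y=-q[...,0]*np.sin(w)+q[...,1]*np.cos(w);Z=P[...,2]
pl=(abs(X)<.05)&(abs(Y)<.07)&(abs(X)>.016)
for lab,mm in(('+x',pl&(X>.02)),('-x',pl&(X<-.02)),('+y',pl&(Y>.04)),('-y',pl&(Y<-.04))):print(lab,np.median(Z[mm]))
rim=((abs(abs(X)-.063)<.002)&(abs(Y)<.08)|(abs(abs(Y)-.083)<.002)&(abs(X)<.06))&(abs(Z-.06)<.006);print('rim',rim.sum(),np.median(Z[rim]))
for n,(x,y),z0 in(('tach',(.625,-.208),.03),('cap',(.655,-.328),.015),('grease',(.77,.006),.04)):
    m=(np.hypot(P[...,0]-x,P[...,1]-y)<.07)&(Z>z0)&(Z<.2);print(n,P[m].mean(0))
m=(Z>.02)&(Z<.2)&(P[...,0]>.43)&(P[...,0]<.54)&(P[...,1]<-.22)&(P[...,1]>-.4);print('head',P[m].mean(0),Z[m].max())
st()
E
```

```text
+x 0.0592717791702714
-x 0.05933594543860949
+y 0.05934609670748113
-y 0.05924829400455852
rim 237 0.059205941227516226
tach [ 0.6195 -0.2068  0.0576]
cap [ 0.6543 -0.3289  0.0272]
grease [0.7658 0.0074 0.0798]
head [ 0.4604 -0.2983  0.0484] 0.0592244329929266
t 25.55 grasp [0.5491 0.3695 0.3153] q [-0.8808  0.463   0.3073  1.6803 -0.1586  1.0242 -0.3957] F [ 0.038  -0.0514 -0.6874] w 0.03275748341901441
[[ 0.125  -0.0011  0.9922]
 [-0.9922 -0.001   0.125 ]
 [ 0.0009 -1.     -0.0012]]
```

```bash
python3 -c "
from station import manip
print(manip.finish_job())"
```

```text
the job is handed in; nothing more can be done
None
```

The job is done and handed in at about 25.6 s of the 72 s allowed.

**What I did:** I lifted the mallet out of the box and set it down on the blue mat until I felt contact, then let go. I took the green cover from the rack and turned it rib up. Its lower edge went down on the counter, and I let the other edge down on a finger until it lay flat and free. Then I took it again by the rib, put it into the larger box and pressed it to the stop, where the force rose to 39 N.

**Last checks:**
- **Cover:** its plate measured 59.2 to 59.3 mm high on all four sides, against 59.2 mm for the rim, so it is flush and level.
- **Mallet:** its head is on the mat, at about (0.46, -0.30).
- **Tachometer, fuel cap and grease can:** each is within 1 mm of where it started.
- **Robot:** the arm is clear and touching nothing.

**What went less smoothly:**
- **Joint 6:** while I was tilting the cover, joint 6 read 1.8603 against its 1.86 limit. That is within reading noise, and I backed off at once.
- **Pressing:** a side force of about 11 N appeared at the end of the press.
- **Depth check:** my first averaged depth check was spoiled by dropouts in the readings, so I redid it with a median.

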